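# Press three started bushings home

## Robot

A 6-joint arm with a two-finger parallel gripper is mounted at the origin on the work surface. World frame = base frame: x ahead of the robot, y to its left, z up, the work surface at z = 0. Lengths are in mm, angles in degrees, forces in N, time in s.
With the tool pointing down it reaches from about 350 to 850 mm from the base axis. Payload 8.1 kg.
Tool frame: the origin (TCP) lies at the centre of the arm's flange, where the gripper is bolted on; the fingertips stand 173 mm ahead of it and the grasp point (between the pads) lies 155 mm ahead of it; z points along the fingers, y is the line along which they close (so a half turn about z gives the same grasp; the last joint's range is limited). The gripper opens to 85 mm and grips with 20 to 120 N. Pads are 22 mm wide; open, the fingers measure 114 mm over their backs; the gripper's body (76 mm by 85 mm) begins 54 mm behind the grasp point. The pads swing forward as they close: fully open they stand 13 mm farther back than shut.
Start: joints at [-77.945, 7.471, 85.268, -0, 87.261, -4.893], TCP at [174.924, -573.941, 404.692] pointing down, gripper open.
Joint ranges: [-169.43, 169.43], [-51.17, 129.36], [1.28, 143.12], [-76.62, 256.62], [0, 156.53], [-152.29, 152.29]. Speed limits (degrees/s): [136.94, 136.94, 159.86, 180, 180, 180].

## Interface

Orientations are given as [roll, pitch, yaw] about the fixed x, y, z axes, in that order (R = Rz(yaw) Ry(pitch) Rx(roll)).
In Python, from bench import * gives the robot as it stands.
- The arm moves only by the shell command python3 -m jog 'ROWS' [FORCE]. ROWS is text: rows parted by semicolons, each of 7 numbers parted by spaces: the shift along the tool's x, y, z scaled (see below), then the turn, a rotation vector about the tool's x, y, z scaled (see below), then the closure, from -1 (fully open) to 1 (shut). In form: tx ty tz wx wy wz hand; .... A call has 1 to 5 rows; each row shifts and turns the commanded pose from where the row before left it, along the tool's axes as they then stand; what a row does not reach is not made up. The controller multiplies each number of a shift by 0.1 m and each number of a turn by 60 degrees. A row lasts 1/8 s, in which the tool goes at most 62.5 mm and 10.7 degrees, less where a joint would pass 70% of its speed; a pose out of reach is approached as far as the arm can. A call with a number of a shift or a turn outside -1 to 1 is refused whole. A call with a gripper value outside its range is refused whole. The fingers move at their own pace and stop on an object; FORCE is the grip in N (left out, the last holds). Time passes only in rows, so rows that do not move let the fingers close. It gives the time, the measured TCP pose, the force, the opening and the grip force at its end, in the units of the state.
- sense(): the state, without advancing time (a new reading comes with each control period).
- snapshot(name): name is "side" or "top"; returns a dict with "img" (420x560x3 uint8, red, green, blue), "fx", "fy", "cx", "cy" (pixels), "extrinsics" (4x4, takes a point from camera to world coordinates). Camera axes: x right, y down, z forward; pixel columns grow to the right and rows downward; lengths in mm; the calibration is good to about 2 mm. A picture is of the moment at which its call begins. There is no depth.
- hand_in(): hands the job in; it is judged then, once.
The state is a dict: "time": time; "joint_pos": joint angles; "qd": joint speeds; "joint_efforts": joint torques, N m; "tool_pos": TCP position; "tcp_rot": TCP orientation; "ft_force": force on the tool from outside, world axes, zero at the start; "wrist_torque": the same for the moment, N m; "finger_gap": finger opening in mm; "grip_force": force on a finger pad.
Only numpy, scipy, OpenCV 4.12 (cv2) and the standard library are available. Lean on these libraries where they do the work, as an engineer would, in place of code of your own. Each camera call takes 0.05 s, during which the arm holds its last target. There are 200 camera calls.

## Task

Three brass flanged bushings have been started by hand: two in the sloping face of the bracket, under its tie bar, and a bigger one in the boss of the flat hub plate. Press each one straight into its bore until its flange is fully home on the metal, easing off as soon as the force rises sharply at the shoulder rather than ramming it. Leave the loose things on the bench where they are and let go of everything at the end.

Things in the scene. Friction and masses are not known exactly. Their poses are not given: they have to be found in the camera images.
- bracket: Aluminium bracket fixed to the bench, footplate 140 x 190 mm (x from -65 to 75 mm). Origin on the bench; z up. Its face, 104 x 170 mm, centred at (0, 0, 75) mm, slopes 35 degrees, facing up and to the bracket's -x. Two small bores square to it, 36 mm either side (y) of the centre: press along their axes, tool tilted 35 degrees, fingers side by side along y.
- tie_bar (a point): Middle of the bracket's steel tie bar, 12 mm thick, along the bracket's y, 174 mm long, 165 mm above the bench, at x = -12 mm of the bracket; both ends turn back to x = 52 mm and then down. It hangs over the two small bushings and blocks pushing from straight above; 36 mm are free between it and each bushing's axis line.
- left_bushing_top (a point): Centre of the outer face of the flange of the small bushing at the bracket's +y side; moves with it. Brass flanged bushing started in its bore: flange 36 mm dia., 4 mm thick, shank 26 mm, hole 12 mm. z = its axis, out of the bore (press along -z); y = the part's y. At the start the flange's underside is 8 to 14 mm clear of the metal face round the bore; fully home it lies on it (the shoulder), this point 4 mm above the face.
- left_bushing (a joint): Depth pressed in, m: 0 = flange 14 mm clear, 0.014 = home on the shoulder; starts at 0 to 0.006. Press fit: slides only under about 8 N along its axis (a little more if fast), stays where left; at the shoulder the force rises steeply. Stop at 14 to 20 N; over 60 N spoils it. Closed fingertips, square on the flange, push well.
- right_bushing_top (a point): Centre of the outer face of the flange of the small bushing at the bracket's -y side; moves with it. Brass flanged bushing started in its bore: flange 36 mm dia., 4 mm thick, shank 26 mm, hole 12 mm. z = its axis, out of the bore (press along -z); y = the part's y. At the start the flange's underside is 8 to 14 mm clear of the metal face round the bore; fully home it lies on it (the shoulder), this point 4 mm above the face.
- right_bushing (a joint): Depth pressed in, m: 0 = flange 14 mm clear, 0.014 = home on the shoulder; starts at 0 to 0.006. Press fit: slides only under about 8 N along its axis (a little more if fast), stays where left; at the shoulder the force rises steeply. Stop at 14 to 20 N; over 60 N spoils it. Closed fingertips, square on the flange, push well.
- hub: Flat aluminium hub plate, 120 x 120 mm, fixed to the bench on two steel parallels, its upper face 34 mm above the bench, with a round boss 72 mm in diameter in the middle whose top is 50 mm above the bench. Origin on the bench under the centre; z up. The bore in the boss is vertical, nothing is above it.
- hub_bushing_top (a point): Centre of the outer face of the flange of the bigger bushing in the hub plate's boss; moves with it. Brass flanged bushing started in its bore: flange 48 mm dia., 4 mm thick, shank 36 mm, hole 18 mm. z = its axis, out of the bore (press along -z); y = the part's y. At the start the flange's underside is 8 to 14 mm clear of the metal face round the bore; fully home it lies on it (the shoulder), this point 4 mm above the face.
- hub_bushing (a joint): Depth pressed in, m: 0 = flange 14 mm clear, 0.014 = home on the shoulder; starts at 0 to 0.006. Press fit: slides only under about 9 N along its axis (a little more if fast), stays where left; at the shoulder the force rises steeply. Stop at 14 to 20 N; over 60 N spoils it. Closed fingertips, square on the flange, push well.
- meter: Bystander: loose yellow hand meter lying flat, 140 x 75 x 34 mm; origin at the centre of its underside.
- jar: Bystander: loose jar, 48 mm diameter, 50 mm tall, standing behind the bracket (the bracket's +x side); origin at the centre of its underside.
- screwdriver: Bystander: loose screwdriver lying on the bench, 200 mm long, 26 mm thick, handle towards its -x; origin on the bench at mid length.
- wrench: Bystander: loose wrench lying on the bench, about 175 mm long, 8 mm thick, open jaw towards its +x; origin on the bench near mid length.
- tape: Bystander: loose roll of tape lying flat, 90 mm diameter, 19 mm tall, behind the hub plate (the hub's +x side); origin at the centre of its underside.
- pulley: Bystander: loose steel pulley, 40 mm diameter, 22 mm tall, in front of the hub plate (the hub's -x side); origin at the centre of its underside.
- roller: Bystander: loose steel pin, 24 mm diameter, 30 mm tall, standing between the bracket and the hub plate; origin at the centre of its underside.
There are look-alikes about, which are no part of the job. Leave any red look-alike of the bracket alone. What is shaped like the hub but orange is not meant.

How it is judged:
By the outcome, as a careful person would: the job done as asked, in the order asked, and still so for the second after the job is handed in, with the robot touching nothing.
It also fails if it takes over 51 s, if anything falls off the work surface, if the arm or the gripper's body presses on something with over 40 N, if the wrist force passes 120 N, or if a joint passes its speed limit or range.

## Working session

There is one attempt and no reset: what is moved stays moved. The work goes in short steps, Python scripts to look and compute and a shell command to move; the robot and the scene stay as the last step left them, time stands still between calls to the robot, and variables do not carry over. Pictures are saved under pics/ and viewed, at most 10 in all, crops included, and the job is handed in when it is done.

```bash
mkdir -p pics; ls
python3 - <<'E'
from bench import *
import cv2,numpy as np
for n in("side","top"):
    s=snapshot(n); cv2.imwrite(f"pics/{n}0.png",s["img"][:,:,::-1]); np.savez(f"pics/{n}0.npz",**s)
    print(n,s["fx"],s["fy"],s["cx"],s["cy"]); print(np.round(s["extrinsics"],3).tolist())
print(sense())
E
```

```text
pics
side 455.5851880924112 455.5851880924112 274.0167645130939 201.11732911915175
[[-0.849, -0.325, 0.417, 14.382], [-0.529, 0.54, -0.655, 680.56], [-0.012, -0.776, -0.63, 830.407], [0.0, 0.0, 0.0, 1.0]]
top 437.149719249428 437.149719249428 278.951964566637 214.68449732777884
[[0.022, -0.985, 0.173, 251.275], [-1.0, -0.022, 0.001, -40.272], [0.003, -0.173, -0.985, 1462.216], [0.0, 0.0, 0.0, 1.0]]
{'time': 0.1, 'joint_pos': array([-7.79442128e+01,  7.51030755e+00,  8.53253750e+01, -3.51198558e-04,
        8.72623603e+01, -4.89161076e+00]), 'qd': array([-0.08929149, -0.18733166, -0.19074452, -0.02253973,  0.02872012,
       -0.0630912 ]), 'joint_efforts': array([ 1.41408305e-03, -5.70952463e+01, -5.01941764e+01, -1.26842997e-04,
        8.10216326e-03, -4.74780313e-05]), 'tool_pos': array([ 174.88474459, -573.71681504,  403.73164257]), 'tcp_rot': array([-1.79902284e+02, -8.01071712e-03,  1.69474082e+01]), 'ft_force': array([-0.7638772, -0.4332812,  0.2795296]), 'wrist_torque': array([ 0.02970409, -0.06029687, -0.01456179]), 'grip_force': 0.0, 'finger_gap': 85.61718858588245}
```

View pics/side0.png

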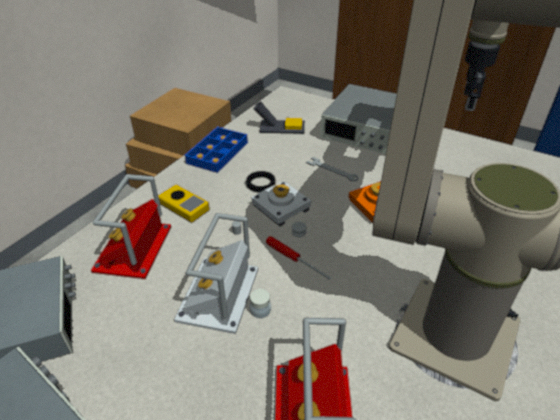

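View pics/top0.png

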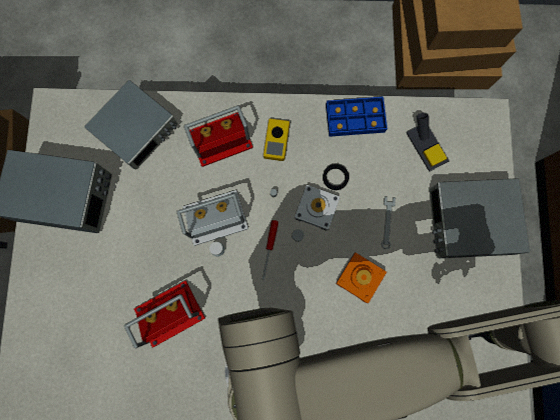

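Candidates: for the bracket, grey (top 213,215 / side 215,280), red (220,137 / 130,240), red (165,313 / 310,385). For the hub, grey (317,205 / 280,200), orange (362,277 / 370,195). By the description I choose the grey ones: the jar is beside the bracket on the robot side, at top (217,248), and the tape is behind the hub. Next is a close crop.

Run:
```python
import cv2,numpy as np
def crop(n,x,y,w,h,W,H):
    return cv2.resize(cv2.imread(f"pics/{n}0.png")[y:y+h,x:x+w],(W,H),interpolation=cv2.INTER_CUBIC)
a=crop("top",170,180,80,60,400,300); b=crop("top",285,175,80,60,400,300)
c=crop("side",170,205,100,75+0,400,300); c=crop("side",170,205,170//1-10,120,400,300); d=crop("side",240,170,80,60,400,300)
cv2.imwrite("pics/crops.png",np.vstack([np.hstack([a,b]),np.hstack([c,d])]))
```

```text
(no output)
```

View pics/crops.png

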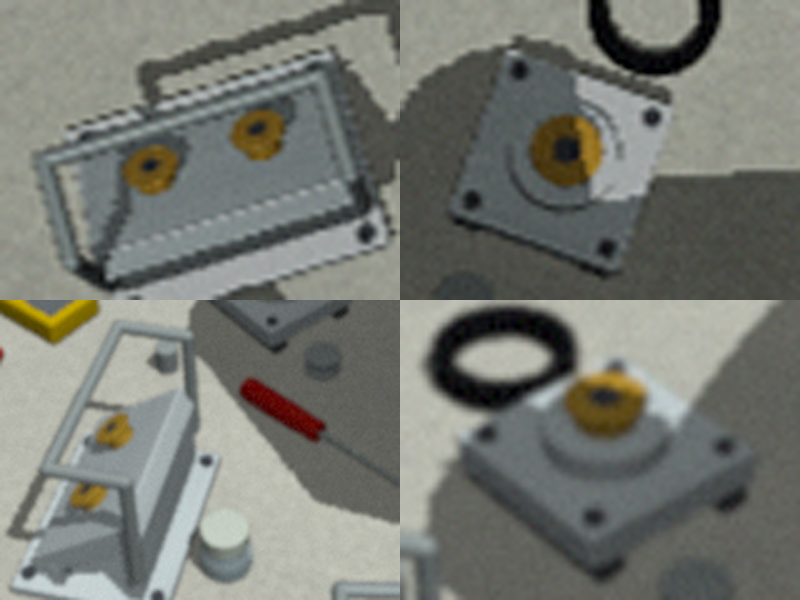

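The crops show the grey bracket, with bushing holes at top (200,213) and (222,206) and side (205,283) and (215,256). The hub bushing hole is at top (319,205) and side (281,190). The bracket's +x points towards the robot because the jar is there, so left (+y) is the one at top (222,206).

```bash
cat > h.py <<'E'
from bench import *
import cv2,numpy as np
from scipy.spatial.transform import Rotation as R
def ray(s,p):
    E=s["extrinsics"]; d=E[:3,:3]@[(p[0]-s["cx"])/s["fx"],(p[1]-s["cy"])/s["fy"],1]
    return E[:3,3],d/np.linalg.norm(d)
def tri(r1,r2):
    A=np.zeros((3,3));b=np.zeros(3)
    for o,d in(r1,r2):
        M=np.eye(3)-np.outer(d,d);A+=M;b+=M@o
    p=np.linalg.solve(A,b); return p,[np.linalg.norm(np.cross(p-o,d)) for o,d in(r1,r2)]
def plane(r,z): o,d=r; return o+d*(z-o[2])/d[2]
def brass(img,p,r):
    x,y=int(p[0])-r,int(p[1])-r
    c=img[y:y+2*r+1,x:x+2*r+1]; h=cv2.cvtColor(c,cv2.COLOR_RGB2HSV)
    m=((h[...,0]>10)&(h[...,0]<30)&(h[...,1]>130)).astype(np.uint8)
    pts=cv2.findNonZero(m); hull=cv2.convexHull(pts); f=np.zeros_like(m);cv2.fillConvexPoly(f,hull,1)
    f=cv2.erode(f,np.ones((3,3)))
    w=f*np.clip(70.-h[...,2],0,None) if 0 else f*(1-m)
    ys,xs=np.nonzero(f); Y,X=np.nonzero(w)
    return np.array([x+xs.mean(),y+ys.mean()]),np.array([x+X.mean(),y+Y.mean()]) if len(X) else None
E
python3 - <<'E'
from h import *
T=dict(np.load("pics/top0.npz"));S=dict(np.load("pics/side0.npz"))
for n,t,s,r in(("left",(222,206),(215,256),8),("right",(200,213),(205,282),8),("hub",(319,205),(281,190),10)):
    bt,ht=brass(T["img"],t,r);bs,hs=brass(S["img"],s,r)
    print(n,bt,ht,bs,hs)
    for a,b in((bt,bs),(ht,hs),(t,s)):
        if a is not None and b is not None:
            p,e=tri(ray(T,a),ray(S,b));print(np.round(p,1),np.round(e,1))
# footplate/hub plate edges by silhouettes
def L(pts,off,k,z): 
    q=[plane(ray(T,(off[0]+a/k,off[1]+b/k)),z) for a,b in pts]; print(np.round(q,0).tolist())
L([(67,130),(330,52),(392,245)],(170,180),5,8)   # footplate corners
L([(40,157),(325,72)],(170,180),5,165)           # tie bar ends
L([(513,45),(672,100),(615,270),(452,212)],(285-80,175),5,34)
E
```

```text
left [221.5952381  206.30952381] [220.83333333 205.16666667] [215.7972973  257.56756757] [214.  255.5]
[516.  144.6  83.6] [1.4 1.4]
[518.6 146.5  90.4] [1.1 1.1]
[517.5 143.5  86.6] [0.3 0.3]
right [199.97777778 213.44444444] [199.5 212.5] [204.80357143 282.83928571] [203.42857143 280.71428571]
[492.3 213.7  79.9] [0.9 0.9]
[494.4 214.3  86.1] [0.7 0.7]
[492.9 213.   81.8] [1.5 1.5]
hub [317.96226415 204.59433962] [317.95652174 204.39130435] [280.61956522 190.10869565] [280.33333333 188.93333333]
[ 533.  -166.3   63.8] [0.9 0.9]
[ 533.2 -165.7   68.1] [0.6 0.6]
[ 532.9 -169.5   61.9] [0.1 0.1]
[[530.0, 285.0, 8.0], [588.0, 109.0, 8.0], [456.0, 62.0, 8.0]]
[[483.0, 265.0, 165.0], [539.0, 95.0, 165.0]]
[[610.0, -133.0, 34.0], [574.0, -240.0, 34.0], [459.0, -202.0, 34.0], [495.0, -94.0, 34.0]]
```

Consistency check: the footplate corners and tie bar put the bracket origin at about (498,176), with yaw about -162°. From that I predict the left bushing top at (517,145,87) and measure (516–518,144,84–90). The right one also agrees. The hub bushing is at (534,-167), z about 64. I'll work out the deltas now.

```bash
cat >> h.py <<'E'
def frame(yaw_x,tilt):   # tool rotation: start attitude (x ahead at yaw_x, z down), then tilt about tool y
    return R.from_euler("xyz",[180,0,yaw_x],degrees=True)*R.from_euler("y",tilt,degrees=True)
N=frame(18.2,-35).as_matrix(); n=-N[:,2]
TOP=dict(left=np.array([517.4,144.8,87.]),right=np.array([494.4,213.3,85.]),hub=np.array([533.5,-167.,65.]))
def tcp(name,so,off=8): 
    if name=="hub": return TOP[name]+[0,0,173+so]
    return TOP[name]+n*(173+so)+N[:,0]*off
def to(p,Rt=None):
    s=sense(); Rc=R.from_euler("xyz",s["tcp_rot"],degrees=True)
    print("t",round(s["time"],2),"pos",np.round(s["tool_pos"],1),"rot",np.round(s["tcp_rot"],1),"F",np.round(s["ft_force"],1),"gap",round(s["finger_gap"],1))
    print("shift rows(0.1m)",np.round(Rc.inv().apply(p-s["tool_pos"])/100,3),"world d",np.round(p-s["tool_pos"],1))
    if Rt is not None: print("turn/60",np.round((Rc.inv()*Rt).as_rotvec(degrees=True)/60,3))
E
python3 - <<'E'
from h import *
print(n,N[:,0]); print(tcp("left",90),tcp("left",0))
p=tcp("left",90);p[2]=385
to(p,frame(18.2,0))
E
```

```text
[0.54488158 0.17914795 0.81915204] [ 0.77817155  0.25584979 -0.57357644]
[666.92922896 193.96270902 297.84837616] [617.88988641 177.83939356 224.12469217]
t 0.1 pos [ 174.9 -573.7  403.7] rot [-179.9   -0.    16.9] F [-0.8 -0.4  0.3] gap 85.6
shift rows(0.1m) [ 6.944 -5.909  0.198] world d [492.  767.7 -18.7]
turn/60 [-0.002 -0.    -0.021]
```

```bash
python3 -m jog '.36 -.31 0 0 0 0 1;.36 -.31 0 0 0 0 1;.36 -.31 0 0 0 0 1;.36 -.31 0 0 0 0 1;.36 -.31 0 0 0 0 1' 40
python3 -m jog '.36 -.31 0 0 0 0 1;.36 -.31 0 0 0 0 1;.36 -.31 0 0 0 0 1;.36 -.31 0 0 0 0 1;.36 -.31 0 0 0 0 1'
python3 -m jog '.36 -.31 0 0 0 0 1;.36 -.31 0 0 0 0 1;.36 -.31 0 0 0 0 1;.36 -.31 0 0 0 0 1;.36 -.31 0 0 0 0 1'
python3 - <<'E'
from h import *
p=tcp("left",90);p[2]=385
to(p,frame(18.2,0))
E
```

```text
time: 0.72
tool_pos: [302.4, -371.7, 404.3]
tcp_rot: [-180.0, 0.0, 16.9]
ft_force: [0.7, 0.7, 0.2]
finger_gap: 0.2
grip_force: 0.0
time: 1.35
tool_pos: [429.4, -170.9, 404.4]
tcp_rot: [-180.0, 0.0, 16.9]
ft_force: [0.6, -1.2, 0.3]
finger_gap: -0.2
grip_force: 0.0
time: 1.98
tool_pos: [556.4, 29.8, 404.2]
tcp_rot: [-180.0, 0.0, 17.0]
ft_force: [-0.3, -0.1, -0.6]
finger_gap: 0.3
grip_force: 0.0
t 1.98 pos [556.4  29.8 404.2] rot [-180.    0.   17.] F [-0.3 -0.1 -0.6] gap 0.3
shift rows(0.1m) [ 1.536 -1.248  0.191] world d [110.5 164.2 -19.2]
turn/60 [-0.     0.001 -0.021]
```

```bash
python3 -m jog '.38 -.31 .05 0 0 -.005 1;.38 -.31 .05 0 0 -.005 1;.38 -.31 .05 0 0 -.005 1;.38 -.31 .04 0 0 -.005 1'
python3 -m jog '0 0 0 0 -.146 0 1;0 0 0 0 -.146 0 1;0 0 0 0 -.146 0 1;0 0 0 0 -.146 0 1;0 0 0 0 0 0 1'
python3 - <<'E'
from h import *
to(tcp("left",60),frame(18.2,-35))
E
```

```text
time: 2.48
tool_pos: [664.5, 193.5, 384.7]
tcp_rot: [-180.0, 0.1, 18.2]
ft_force: [1.3, 0.1, 1.5]
finger_gap: 0.3
grip_force: 0.0
time: 3.1
tool_pos: [664.4, 192.2, 382.2]
tcp_rot: [-180.0, 35.3, 18.2]
ft_force: [0.8, 0.2, -0.8]
finger_gap: 0.2
grip_force: 0.0
t 3.1 pos [664.4 192.2 382.2] rot [-180.    35.3   18.2] F [ 0.8  0.2 -0.8] gap 0.2
shift rows(0.1m) [ 0.513 -0.008  0.971] world d [ -13.8   -3.6 -108.9]
turn/60 [-0.001  0.005 -0.   ]
```

```bash
python3 -m jog '.26 0 .1 0 .003 0 1;.25 0 .2 0 .002 0 1;0 0 .34 0 0 0 1;0 0 .33 0 0 0 1;0 0 0 0 0 0 1'
python3 - <<'E'
from h import *
to(tcp("left",15),frame(18.2,-35))
c=[]
for k,(x,y,w,h) in dict(top=(170,160,100,75),side=(160,190,100,75)).items():
    i=snapshot(k)["img"][y:y+h,x:x+w,::-1]; c.append(cv2.resize(i,(400,300),interpolation=cv2.INTER_CUBIC))
cv2.imwrite("pics/a1.png",np.hstack(c))
E
```

```text
time: 3.72
tool_pos: [649.4, 187.4, 274.3]
tcp_rot: [-180.0, 34.9, 18.2]
ft_force: [-0.4, 0.3, 0.5]
finger_gap: -0.3
grip_force: 0.0
t 3.73 pos [649.4 187.4 274.3] rot [-180.    34.9   18.2] F [-0.4  0.3  0.5] gap -0.3
shift rows(0.1m) [ 0.017 -0.007  0.45 ] world d [-23.3  -6.9 -37.9]
turn/60 [-0.001 -0.002 -0.   ]
```

View pics/a1.png

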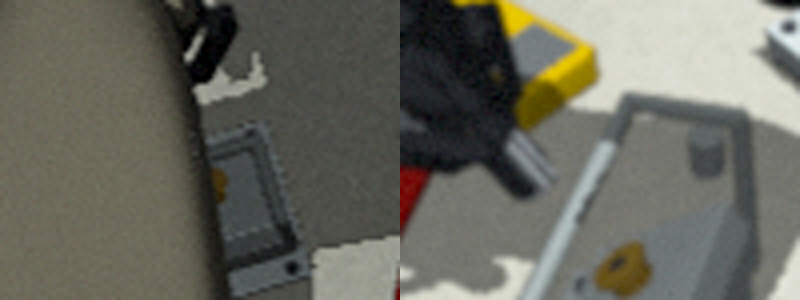

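The side view shows the closed tip at about (197,236), on the downhill side of the bar and aimed at the left bushing at (216,257). The bar is clear. I'll close in.

```bash
python3 -m jog '.01 0 .15 0 0 0 1;.01 0 .15 0 0 0 1;0 0 .15 0 0 0 1;0 0 .02 0 0 0 1;0 0 .02 0 0 0 1'
python3 -m jog '0 0 .02 0 0 0 1;0 0 .02 0 0 0 1'
python3 -m jog '0 0 .02 0 0 0 1;0 0 .02 0 0 0 1'
python3 - <<'E'
from h import *
to(tcp("left",0),frame(18.2,-35)); print(sense()["ft_force"]@n)
E
```

```text
time: 4.45
tool_pos: [627.1, 179.9, 237.3]
tcp_rot: [180.0, 34.5, 18.1]
ft_force: [-1.1, -0.3, 0.3]
finger_gap: 0.0
grip_force: 0.0
time: 4.7
tool_pos: [624.2, 179.0, 232.6]
tcp_rot: [180.0, 34.7, 18.1]
ft_force: [0.6, 1.0, -0.0]
finger_gap: 0.6
grip_force: 0.0
time: 4.95
tool_pos: [621.6, 178.2, 228.7]
tcp_rot: [-180.0, 34.7, 18.1]
ft_force: [-1.2, -0.3, -0.2]
finger_gap: 0.1
grip_force: 0.0
t 4.95 pos [621.6 178.2 228.7] rot [-180.    34.7   18.1] F [-1.2 -0.3 -0.2] gap 0.1
shift rows(0.1m) [-0.004 -0.008  0.058] world d [-3.7 -0.4 -4.6]
turn/60 [-0.001 -0.004 -0.001]
-0.8840198293082976
```

```bash
for i in 1; do
python3 -m jog '0 0 .02 0 0 0 1;0 0 .02 0 0 0 1'|grep -E "pos|ft"
python3 -m jog '0 0 .02 0 0 0 1'|grep -E "pos|ft"
python3 -m jog '0 0 .02 0 0 0 1'|grep -E "pos|ft"
python3 -m jog '0 0 .02 0 0 0 1'|grep -E "pos|ft"
python3 -m jog '0 0 .02 0 0 0 1'|grep -E "pos|ft"
done
```

```text
tool_pos: [619.6, 177.5, 225.6]
ft_force: [4.3, 1.0, 7.2]
tool_pos: [618.9, 177.3, 225.2]
ft_force: [3.1, 0.6, 7.0]
tool_pos: [618.0, 177.0, 223.9]
ft_force: [1.6, 0.9, 8.4]
tool_pos: [616.9, 176.6, 222.3]
ft_force: [2.9, -0.0, 7.8]
tool_pos: [615.8, 176.3, 220.7]
ft_force: [2.2, 1.9, 8.4]
```

```bash
python3 -m jog '0 0 .02 0 0 0 1'|grep -E "pos|ft"
python3 -m jog '0 0 .015 0 0 0 1'|grep -E "pos|ft"
python3 -m jog '0 0 .01 0 0 0 1'|grep -E "pos|ft"
python3 -m jog '0 0 .01 0 0 0 1'|grep -E "pos|ft"
python3 - <<'E'
from h import *
s=sense();print("axial above face",(s["tool_pos"]-173*n-np.array([509.3,142.1,75]))@n, s["ft_force"]@n,s["tcp_rot"])
E
```

```text
tool_pos: [614.8, 175.9, 219.1]
ft_force: [2.4, 1.2, 7.9]
tool_pos: [613.9, 175.6, 217.8]
ft_force: [1.5, 1.2, 7.5]
tool_pos: [613.4, 175.5, 216.9]
ft_force: [3.0, 0.3, 7.6]
tool_pos: [612.9, 175.2, 216.2]
ft_force: [2.7, 1.3, 7.6]
axial above face 5.017451393171335 7.894080840777974 [179.97887513  34.59928933  18.13562231]
```

```bash
python3 -m jog '0 0 .01 0 0 0 1'|grep -E "pos|ft"
python3 -m jog '0 0 .01 0 0 0 1'|grep -E "pos|ft"
python3 -m jog '0 0 .005 0 0 0 1'|grep -E "pos|ft"
```

```text
tool_pos: [612.5, 175.1, 215.7]
ft_force: [4.5, 1.4, 11.3]
tool_pos: [612.3, 175.1, 215.9]
ft_force: [5.7, 2.6, 16.0]
tool_pos: [612.2, 175.1, 215.9]
ft_force: [4.7, 2.3, 17.2]
```

The force rose sharply to 17 N with the tip about 4 mm above the face, so this bushing is at its shoulder. Next I back off and move 72 mm along -y to the right bushing.

```bash
python3 -m jog '0 0 -.1 0 0 0 1;0 0 -.3 0 0 0 1;0 -.36 0 0 0 0 1;0 -.36 0 0 0 0 1;0 0 0 0 0 0 1'|grep -E "time|pos|ft"
python3 - <<'E'
from h import *
to(tcp("right",5),frame(18.2,-35))
c=[]
for k,(x,y,w,h) in dict(top=(170,160,100,75),side=(160,210,100,75)).items():
    i=snapshot(k)["img"][y:y+h,x:x+w,::-1]; c.append(cv2.resize(i,(400,300),interpolation=cv2.INTER_CUBIC))
cv2.imwrite("pics/a2.png",np.hstack(c))
E
```

```text
time: 7.2
tool_pos: [609.1, 252.6, 245.1]
ft_force: [0.1, -0.5, 0.9]
t 7.2 pos [609.1 252.6 245.1] rot [-179.9   34.8   18.4] F [ 0.1 -0.5  0.9] gap -0.4
shift rows(0.1m) [0.004 0.015 0.227] world d [-11.5  -5.4 -18.8]
turn/60 [ 0.001 -0.004  0.002]
```

View pics/a2.png

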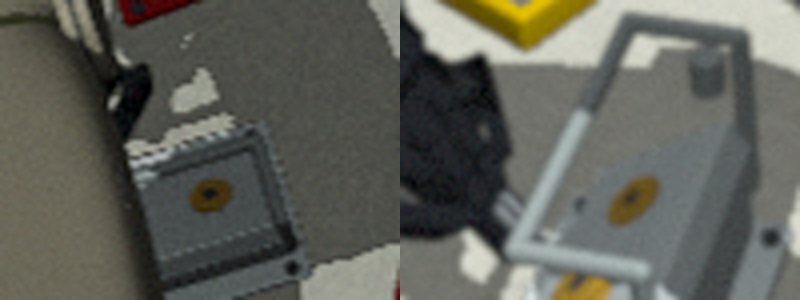

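The left flange now lies flat on the face, at top (222,209) and side (218,260). The right bushing is next.

```bash
python3 -m jog '0 .015 .1 0 -.004 0 1;0 0 .1 0 0 0 1;0 0 .02 0 0 0 1'|grep -E "pos|ft"
python3 -m jog '0 0 .02 0 0 0 1;0 0 .02 0 0 0 1'|grep -E "pos|ft"
python3 -m jog '0 0 .02 0 0 0 1;0 0 .02 0 0 0 1'|grep -E "pos|ft"
python3 -m jog '0 0 .02 0 0 0 1;0 0 .02 0 0 0 1'|grep -E "pos|ft"
python3 - <<'E'
from h import *
s=sense();print("axial above face",(s["tool_pos"]-173*n-np.array([486.7,210.5,75]))@n, s["ft_force"]@n,s["tcp_rot"])
E
```

```text
tool_pos: [598.0, 243.9, 225.7]
ft_force: [-0.6, 0.2, 0.9]
tool_pos: [596.6, 244.1, 224.2]
ft_force: [0.9, -0.2, -0.1]
tool_pos: [594.9, 243.6, 222.1]
ft_force: [2.6, -0.1, 7.7]
tool_pos: [592.9, 243.0, 219.3]
ft_force: [2.3, 1.0, 8.2]
axial above face 8.837397406683932 8.145818589541422 [179.99129133  34.80603421  18.14642984]
```

```bash
python3 -m jog '0 0 .02 0 0 0 1'|grep -E "pos|ft"
python3 -m jog '0 0 .01 0 0 0 1'|grep -E "pos|ft"
python3 -m jog '0 0 .01 0 0 0 1'|grep -E "pos|ft"
python3 -m jog '0 0 .005 0 0 0 1'|grep -E "pos|ft"
```

```text
tool_pos: [591.8, 242.6, 217.6]
ft_force: [2.7, 0.0, 7.7]
tool_pos: [591.2, 242.4, 216.7]
ft_force: [2.5, 0.7, 7.4]
tool_pos: [590.7, 242.2, 215.9]
ft_force: [3.2, 0.0, 6.9]
tool_pos: [590.4, 242.1, 215.5]
ft_force: [3.2, 0.5, 6.6]
```

```bash
python3 -m jog '0 0 .005 0 0 0 1'|grep -E "pos|ft"
python3 -m jog '0 0 .005 0 0 0 1'|grep -E "pos|ft"
```

```text
tool_pos: [590.2, 242.1, 215.4]
ft_force: [3.8, 1.3, 9.8]
tool_pos: [590.1, 242.0, 215.4]
ft_force: [4.2, 0.9, 10.9]
```

```bash
python3 -m jog '0 0 .006 0 0 0 1'|grep -E "pos|ft"
python3 -m jog '0 0 .005 0 0 0 1'|grep -E "pos|ft"
```

```text
tool_pos: [590.0, 242.0, 215.4]
ft_force: [5.1, 1.0, 14.2]
tool_pos: [590.0, 242.0, 215.5]
ft_force: [5.5, 1.6, 17.0]
```

```bash
python3 -m jog '0 0 -.2 0 0 0 1;0 0 -.5 0 0 0 1;0 0 -.5 0 0 0 1;-.26 0 -.37 0 0 0 1;-.26 0 -.37 0 0 0 1'|grep -E "time|pos|ft"
python3 -m jog '0 0 0 0 .145 0 1;0 0 0 0 .145 0 1;0 0 0 0 .145 0 1;0 0 0 0 .145 0 1;0 0 0 0 0 0 1'|grep -E "time|pos|ft"
python3 - <<'E'
from h import *
to(tcp("hub",80),frame(18.2,0))
c=[]
for k,(x,y,w,h) in dict(top=(170,160,160,120),side=(160,180,160,120)).items():
    s=snapshot(k);np.savez(f"pics/{k}3.npz",**s);i=s["img"][y:y+h,x:x+w,::-1]; c.append(cv2.resize(i,(400,300),interpolation=cv2.INTER_CUBIC))
cv2.imwrite("pics/a3.png",np.hstack(c))
E
```

```text
time: 10.05
tool_pos: [653.8, 263.0, 401.7]
ft_force: [-0.3, 0.8, 0.1]
time: 10.68
tool_pos: [652.7, 262.7, 401.4]
ft_force: [-0.8, -0.4, 0.4]
t 10.68 pos [652.7 262.7 401.4] rot [-180.     0.2   18.2] F [-0.8 -0.4  0.4] gap -0.2
shift rows(0.1m) [-2.469  3.712  0.842] world d [-119.2 -429.7  -83.4]
turn/60 [-0.     0.003 -0.001]
```

View pics/a3.png

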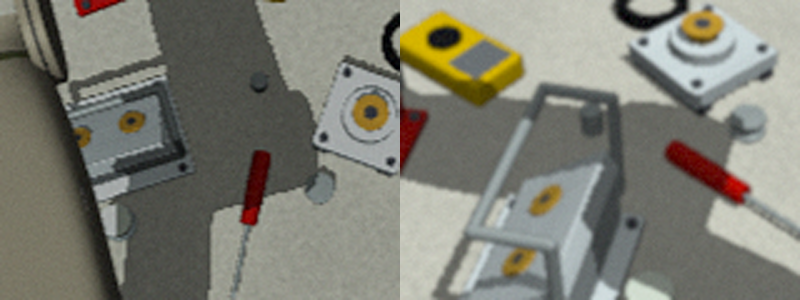

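Both small flanges lie flat in both views. On to the hub, offset 8 mm so the tips bear on the flange and not over the 18 mm hole.

```bash
python3 -m jog '-.3 .464 0 0 .003 0 1;-.3 .464 0 0 0 0 1;-.3 .464 0 0 0 0 1;-.3 .464 0 0 0 0 1;-.3 .464 0 0 0 0 1'|grep -E "time|pos|ft"
python3 -m jog '-.3 .464 0 0 0 0 1;-.3 .464 0 0 0 0 1;-.29 .464 0 0 0 0 1;0 0 .42 0 0 0 1;0 0 .42 0 0 0 1'|grep -E "time|pos|ft"
python3 -m jog '0 0 0 0 0 0 1'|grep -E "time|pos|ft"
python3 - <<'E'
from h import *
S=dict(np.load("pics/side3.npz"));b,h=brass(S["img"],(281,190),10);print(b,plane(ray(S,b),63))
to(tcp("hub",8)+frame(18.2,0).as_matrix()[:,0]*8,frame(18.2,0))
c=[]
for k,(x,y,w,h) in dict(top=(265,155,100,75),side=(230,130,100,75)).items():
    i=snapshot(k)["img"][y:y+h,x:x+w,::-1]; c.append(cv2.resize(i,(400,300),interpolation=cv2.INTER_CUBIC))
cv2.imwrite("pics/a4.png",np.hstack(c))
E
```

```text
time: 11.4
tool_pos: [583.3, -6.0, 401.0]
ft_force: [0.8, -0.7, 0.3]
time: 12.02
tool_pos: [542.6, -165.8, 316.7]
ft_force: [-0.3, -0.0, 0.1]
time: 12.15
tool_pos: [541.0, -164.1, 312.8]
ft_force: [-0.3, 0.8, 0.3]
[280.55208333 189.88541667] [ 533.30392365 -168.17615347   63.        ]
t 12.15 pos [ 541.  -164.1  312.8] rot [-179.6    0.5   18.1] F [-0.3  0.8  0.3] gap 0.3
shift rows(0.1m) [0.005 0.009 0.668] world d [  0.1  -0.4 -66.8]
turn/60 [-0.007  0.008 -0.001]
```

View pics/a4.png

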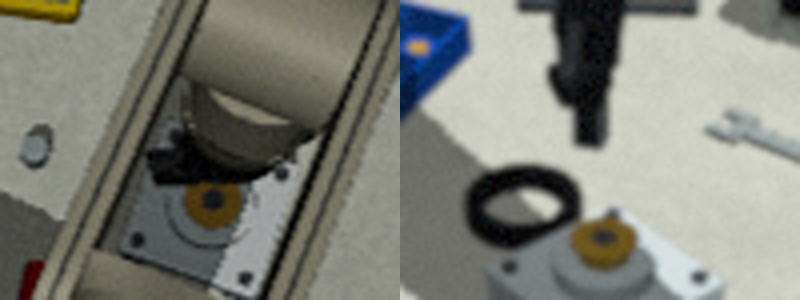

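The tip at side crop (590,145) hangs over the hub bushing at (603,240). I'll descend.

```bash
python3 -m jog '0 0 .3 0 .004 0 1;0 0 .3 0 .004 0 1;0 0 .05 0 0 0 1;0 0 .02 0 0 0 1;0 0 .02 0 0 0 1'|grep -E "time|pos|ft"
python3 -m jog '0 0 .02 0 0 0 1;0 0 .02 0 0 0 1'|grep -E "pos|ft"
python3 -m jog '0 0 .02 0 0 0 1;0 0 .02 0 0 0 1'|grep -E "pos|ft"
python3 -m jog '0 0 .02 0 0 0 1;0 0 .01 0 0 0 1'|grep -E "pos|ft"
```

```text
time: 12.88
tool_pos: [543.4, -164.5, 250.0]
ft_force: [0.1, -0.1, -0.4]
tool_pos: [542.6, -164.3, 244.3]
ft_force: [-0.6, -0.5, -0.4]
tool_pos: [542.4, -164.2, 239.7]
ft_force: [-1.4, 0.4, 7.8]
tool_pos: [542.5, -164.2, 237.6]
ft_force: [-3.8, 2.2, 9.3]
```

```bash
python3 -m jog '0 0 .02 0 0 0 1;0 0 .02 0 0 0 1'|grep -E "pos|ft"
python3 -m jog '0 0 .02 0 0 0 1'|grep -E "pos|ft"
python3 -m jog '0 0 .015 0 0 0 1'|grep -E "pos|ft"
python3 -m jog '0 0 .01 0 0 0 1'|grep -E "pos|ft"
```

```text
tool_pos: [542.5, -164.2, 233.6]
ft_force: [-3.1, 1.2, 8.9]
tool_pos: [542.5, -164.2, 231.6]
ft_force: [-4.8, 1.2, 8.3]
tool_pos: [542.5, -164.2, 230.1]
ft_force: [-4.4, 0.8, 8.7]
tool_pos: [542.5, -164.2, 229.1]
ft_force: [-4.7, 1.7, 7.8]
```

```bash
python3 -m jog '0 0 .01 0 0 0 1'|grep -E "pos|ft"
python3 -m jog '0 0 .006 0 0 0 1'|grep -E "pos|ft"
python3 -m jog '0 0 .005 0 0 0 1'|grep -E "pos|ft"
python3 -m jog '0 0 .005 0 0 0 1'|grep -E "pos|ft"
```

```text
tool_pos: [542.5, -164.2, 228.1]
ft_force: [-3.7, 1.4, 8.8]
tool_pos: [542.5, -164.2, 227.5]
ft_force: [-4.6, 1.9, 8.2]
tool_pos: [542.6, -164.2, 227.4]
ft_force: [-7.2, 1.7, 14.6]
tool_pos: [542.6, -164.3, 227.3]
ft_force: [-9.2, 3.3, 19.0]
```

Force is 19 N and the tip is at z = 54.3, so this one is home too. Now I lift off and check.

```bash
python3 -m jog '0 0 -.1 0 0 0 1;0 0 -.5 0 0 0 1;0 0 -.5 0 0 0 1;0 .5 0 0 0 0 1;0 .5 0 0 0 0 1'|grep -E "time|pos|ft"
python3 -m jog '0 .5 -.2 0 0 0 1;0 .5 -.2 0 0 0 1;0 .5 0 0 0 0 1;0 0 0 0 0 0 -1;0 0 0 0 0 0 -1'|grep -E "time|pos|ft|gap"
python3 - <<'E'
from h import *
c=[]
for k,(x,y,w,h) in dict(top=(170,160,200,150),side=(160,160,160,120)).items():
    i=snapshot(k)["img"][y:y+h,x:x+w,::-1]; c.append(cv2.resize(i,(400,300),interpolation=cv2.INTER_CUBIC))
cv2.imwrite("pics/a5.png",np.hstack(c)); print(np.abs(sense()["qd"]).max())
E
```

```text
time: 15.38
tool_pos: [573.7, -260.3, 337.7]
ft_force: [0.7, -0.3, -0.4]
time: 16.0
tool_pos: [619.1, -402.0, 375.0]
ft_force: [-0.2, 0.4, 0.5]
finger_gap: 35.8
0.6460413176384293
```

View pics/a5.png

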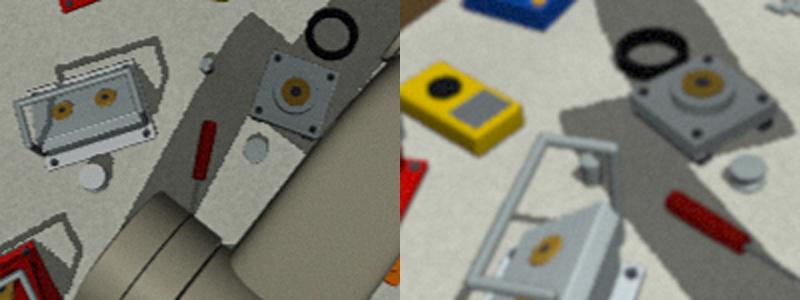

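All three flanges lie flat: the small ones at top crop (62,110) and (104,97), the hub one at (295,92). The loose things haven't moved and the arm is clear.

```bash
python3 -m jog '0 0 0 0 0 0 -1;0 0 0 0 0 0 -1'|grep -E "time|gap"; python3 -c "
from bench import *
print(hand_in())"
```

```text
time: 16.35
finger_gap: 84.7
the job is handed in; nothing more can be done
None
```

I pressed all three bushings home in order (left, right, hub), easing off at about 17, 17 and 19 N, left the loose things where they were, let go of everything, and handed the job in at about 16 s.

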